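# Shim the rocking instrument stand

## Robot

A 6-joint arm with a two-finger parallel gripper is mounted at the origin on a cart in front of the work surface, level with it; the furniture and walls round the work are solid. World frame = base frame: x ahead of the robot, y to its left, z up, the work surface at z = 0. Lengths are in m, angles in rad, forces in N, time in s.
With the tool pointing down it reaches from about 0.375 to 0.9 m from the base axis. Payload 3.1 kg.
Tool frame: the origin (TCP) lies midway between the tips of the shut fingers; the grasp point (between the pads) lies 19 mm behind it; z points along the fingers, y is the line along which they close (so a half turn about z gives the same grasp; the last joint's range is limited). The gripper opens to 87 mm and grips with 3 to 60 N. Pads are 19 mm wide; open, the fingers measure 117 mm over their backs; the gripper's body (75 mm by 190 mm) begins 51 mm behind the grasp point.
Start: joints at [-1.444, 0.527, 1.433, -0, 1.181, -0.178], TCP at [0.188, -0.596, 0.223] pointing down, gripper open.
Joint ranges: [-3.08, 3.08], [-0.75, 2.2], [0.22, 2.44], [-1.43, 4.57], [0, 2.65], [-2.85, 2.85]. Speed limits (rad/s): [2.79, 2.79, 3.14, 3.14, 3.14, 3.14].

## Interface

Orientations are given as a unit quaternion [x, y, z, w].
In Python, from rig import status, imaging, order gives the robot as it stands.
- The arm moves only by the tool arm_command, never from a script. Its argument "deltas" is one flat list of numbers, 5 for each row, row after row: the opening, from -1 (shut) to 1 (fully open), so that 0 is half open, then the shift along the tool's x, y, z in m, then the turn about the tool's z in rad. In form: [gripper, tx, ty, tz, roll, gripper, tx, ty, tz, roll, ...]. A call has 1 to 12 rows; each row shifts and turns the commanded pose from where the row before left it, along the tool's axes as they then stand; what a row does not reach is not made up. A row lasts 1/8 s, in which the tool goes at most 62.5 mm and 10.7 degrees, less where a joint would pass 70% of its speed; a pose out of reach is approached as far as the arm can. A call with a gripper value outside its range is refused whole. The fingers move at their own pace and stop on an object; "newtons" is the grip in N (left out, the last holds). Time passes only in rows, so rows that do not move let the fingers close. It gives the time, the measured TCP pose, the force, the opening and the grip force at its end, in the units of the state.
- status.get_obs(): the state, without advancing time (a new reading comes with each control period).
- imaging.camera(name): name is "scene" or "top"; returns (picture, depth): 384x512x3 uint8, red, green, blue; 384x512 float32, m along the optical axis (not along the pixel's ray), 0 where there is no reading.
- imaging.camera_params(name): a dict with "intrinsics" (3x3 intrinsics, pixels), "k1" (the pictures are not rectified: a ray, as slopes to the right and down, at radius r is drawn at 1 + k1 r^2 times it, then the intrinsics apply), "camera_from_world" (4x4, takes a point from world to camera coordinates). Camera axes: x right, y up, looking along -z (the intrinsics and any distortion apply to the point x, -y, -z); pixel columns grow to the right and rows downward; lengths in m; the calibration is good to about 2 mm. A picture is of the moment at which its call begins. camera_params takes no time and is no camera call.
- order.hand_in(): hands the job in; it is judged then, once.
The state is a dict: "time": time; "q": joint angles; "joint_velocities": joint speeds; "joint_torque": joint torques, N m; "position": TCP position; "tool_rot": TCP orientation; "ft_force": force on the tool from outside, world axes, zero at the start; "moment": the same for the moment, N m; "grip_width": finger opening in m; "grip_force": force on a finger pad.
Only numpy, scipy, OpenCV 4.12 (cv2) and the standard library are available. Lean on these libraries where they do the work, as an engineer would, in place of code of your own. Each camera call takes 0.05 s, during which the arm holds its last target. There are 200 camera calls.

## Task

The low white stand under the cell counter rocks because one screw foot, the near one at its right end, is seized too high and hangs above the bench. Slide the plain flat shim under that foot, then slide the tapered shim, thin end first, in between the flat shim and the foot until it just takes up the gap without lifting the stand out of level. Then press down gently but clearly, for a moment, with the fingers on the deck corner above that foot to check that it no longer rocks, and leave everything standing so, with the stand in its place and the other things undisturbed.

Things in the scene. Friction and masses are not known exactly. Their poses are not given: they have to be found in the camera images.
- stand: low white stand, loose, 0.95 kg: deck 210 (x) by 260 (y) by 10 mm, top 120 mm up; origin on the bench, under its centre; x points from its right end to its left end, +y towards the robot. Four 26 mm legs with feet 20 mm across, 105 mm to either side in y; right ones 40 mm in from the deck's right edge. Stands level on three feet; about 2 N down on the near right corner makes it rock
- foot_pad (a point): centre of the underside of the hanging near right foot disc (20 mm across, 8 mm thick); its height over the bench is the gap to fill, 20 to 24 mm. Axes as the stand's: x is the direction to slide the shims in. The foot is seized; about 6 N up under it lifts the stand's near side
- corner (a point): point on top of the deck (120 mm up) right above the hanging foot: where to press, with some 6 to 15 N for half a second; the deck reaches 40 mm to its right and 25 mm nearer the robot, the counter stands about 95 mm farther from the robot
- cell_counter: beige tally counter 110 x 182 x 52 mm, 0.62 kg, standing loose on the far part of the stand's deck; origin at the centre of its underside. It must stay there
- flat (a point): centre (half-way up) of the flat shim, a plain aluminium bar 120 (x) by 44 (y) by 15 mm (z), 0.15 kg, lying on the bench, same either way round. Grip it across its 44 mm near its right end, the gripper leaning to the right, away from the stand, since the deck overhangs the foot by 40 mm
- tapered (a point): centre of the upright handle fin of the aluminium tapered shim (0.18 kg, 150 mm long in x, 44 wide), 30 mm above its underside; +x points to the thin tip (at first to the robot's left), 125 mm ahead. Its top rises evenly from 2 mm thick at the tip to 11 mm at 90 mm behind the tip, then is level. The fin is 38 mm long (x), 14 thick (y), its top 47 mm above the underside; grip it across the 14 mm
- marker_1: felt marker 138 mm long lying on the bench in front of the stand, bystander; origin at its underside centre
- petri_dish_3: petri dish 59 mm across, 16 mm high, bystander; origin at its underside centre
- sample_cup_2: sample cup with red lid, 61 mm across, 70 mm high, bystander; origin at its underside centre
- dropper_2: white dropper bottle 25 mm across, 64 mm high, bystander; origin at its underside centre
Not all that is in view belongs to the job. Several things look just like the part that bears flat: the one meant starts farthest from the robot's base. What is shaped like the part that bears tapered but yellow is not meant.

How it is judged:
By the outcome, as a careful person would: the job done as asked, in the order asked, and still so for the second after the job is handed in, with the robot touching nothing.
It also fails if it takes over 61 s, if anything falls off the work surface, if the arm or the gripper's body presses on something with over 40 N, if the wrist force passes 120 N, or if a joint passes its speed limit or range.

## Working session

There is one attempt and no reset: what is moved stays moved. The work goes in short steps, Python scripts to look and compute and a tool call to move; the robot and the scene stay as the last step left them, time stands still between calls to the robot, and variables do not carry over. Pictures are saved under pics/ and viewed, at most 10 in all, crops included, and the job is handed in when it is done.

Besides the shell and the picture viewer there is one more tool, called as name(argument=value, ...), one argument or row to a line, values as JSON. arm_command: Moves the arm, as the interface text tells. Its arguments: {"type":"object","properties":{"deltas":{"type":"array"},"newtons":{"type":"number"}},"required":["deltas"]}

```bash
mkdir -p pics; cat > h.py <<'E'
import numpy as np, cv2
from rig import status, imaging, order
def shot(n):
    im,d=imaging.camera(n); p=imaging.camera_params(n)
    K=np.array(p['intrinsics']);T=np.linalg.inv(np.array(p['camera_from_world']))
    uv=np.stack(np.meshgrid(np.arange(512),np.arange(384)),-1).reshape(-1,1,2).astype(float)
    s=cv2.undistortPoints(uv,K,np.array([p['k1'],0,0,0.])).reshape(384,512,2)
    P=np.stack([s[...,0]*d,-s[...,1]*d,-d,np.ones_like(d)],-1)@T.T
    return im,d,P[...,:3]
def save(im,f,crop=None,k=1):
    if crop: im=im[crop[1]:crop[3],crop[0]:crop[2]]
    cv2.imwrite('pics/'+f,cv2.resize(im[...,::-1],None,fx=k,fy=k,interpolation=cv2.INTER_CUBIC))
E
python3 - <<'E'
from h import *
for n in('top','scene'):
    im,d,P=shot(n); np.savez(n+'.npz',im=im,P=P,d=d); save(im,n+'0.png',k=1.56)
    print(np.linalg.inv(imaging.camera_params(n)['camera_from_world'])[:3].round(3))
o=status.get_obs();print(o)
E
```

```text
[[-0.003  0.994 -0.105  0.438]
 [-1.    -0.002  0.005 -0.079]
 [ 0.005  0.105  0.994  1.364]]
[[-0.701  0.438 -0.563 -0.49 ]
 [-0.713 -0.44   0.546  0.933]
 [-0.008  0.784  0.621  1.238]]
{'time': 0.1, 'q': array([-1.44350911e+00,  5.28399465e-01,  1.43373809e+00, -1.60780425e-05,
        1.18142517e+00, -1.78483376e-01]), 'joint_velocities': array([ 0.00014082, -0.00220958, -0.00236417, -0.00062654, -0.00112346,
        0.00038753]), 'joint_torque': array([-1.12189714e-04, -4.40985703e+01, -1.77151322e+01,  6.34379452e-02,
        5.33634145e-02, -5.67265624e-05]), 'position': array([ 0.18809242, -0.59534448,  0.22166484]), 'tool_rot': array([ 9.88334844e-01,  1.52293352e-01,  1.77804319e-05, -9.84903306e-04]), 'ft_force': array([ 0.04987107, -0.07851845,  0.36811233]), 'moment': array([ 0.00721881, -0.03716967, -0.00284889]), 'grip_force': 0.0, 'grip_width': 0.0866899510731338}
```

View pics/top0.png

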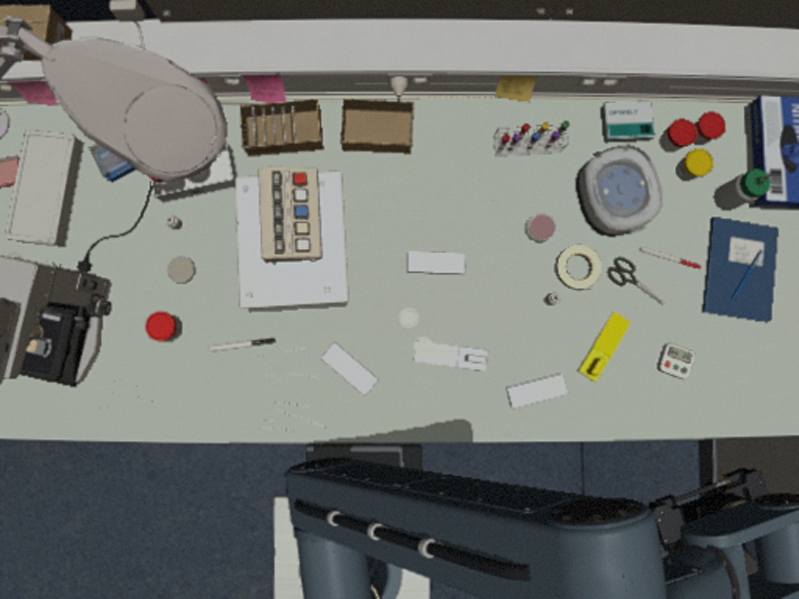

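View pics/scene0.png

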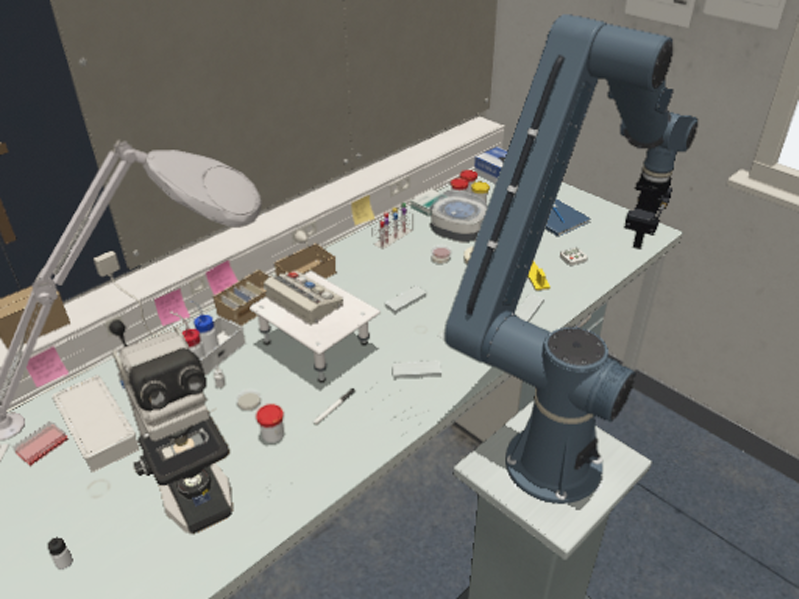

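Top view (enlarged 1.56×): the stand is at (236–347, 170–307) with the counter on it. The far flat bar at (436,262) is the one meant. The white tapered shim is at (450,355), tip to the left, with a dish at (408,318). Measuring these next.

```bash
cat > m.py <<'E'
from h import *
def rect(P,win,zlo,zhi,im=None,thr=None):
    a=np.array(win)/1.5625; sl=(slice(int(a[1]),int(a[3])),slice(int(a[0]),int(a[2])))
    Q=P[sl].reshape(-1,3); m=(Q[:,2]>zlo)&(Q[:,2]<zhi)
    if thr is not None: m&=im[sl].reshape(-1,3).min(1)>thr
    Q=Q[m]; r=cv2.minAreaRect(Q[:,:2].astype(np.float32)*1000)
    return len(Q),np.round(r[0],1),np.round(r[1],1),round(r[2],2),Q[:,2].mean().round(4)
E
python3 - <<'E'
from m import *
z=np.load('top.npz');P=z['P'];im=z['im']
print('flat',rect(P,(395,240,480,285),.008,.025))
print('tap',rect(P,(405,330,500,385),.0015,.06,))
print('tap thick',rect(P,(405,330,500,385),.006,.06,))
print('fin',rect(P,(405,330,500,385),.03,.06))
print('deck',rect(P,(225,160,365,315),.105,.135))
print('counter',rect(P,(225,160,365,315),.15,.2))
print('dish',rect(P,(390,300,425,335),.005,.03))
print('marker',rect(P,(200,330,285,355),.005,.03))
print('bench z near',np.median(P[180:200,300:320,2]))
print('bars',rect(P,(315,335,385,400),.008,.025),rect(P,(500,365,575,415),.008,.025))
Z=P[210:245,260:318,2]*1000
print(Z[::2,::2].round().astype(int))
E
python3 -c "
from h import *
im=np.load('top.npz')['im'];save(im,'c1.png',(215,150,325,250),7)"
```

```text
flat (488, array([ 634.1, -179.2]), array([120.7,  45.6]), 87.45, np.float64(0.0145))
tap (972, array([ 438.9, -209.1]), array([196.3, 110.4]), 89.73, np.float64(0.0086))
tap thick (482, array([ 444.2, -204.9]), array([ 98.6, 179.6]), 2.73, np.float64(0.0141))
fin (55, array([ 432.9, -256.1]), array([36.1, 14. ]), 82.62, np.float64(0.0466))
deck (3729, array([667.4, 112.1]), array([261.1, 211.7]), 3.32, np.float64(0.1196))
counter (1846, array([710.5, 113.2]), array([177.7, 104.5]), 3.52, np.float64(0.1632))
dish (14, array([ 517. , -116.2]), array([68.8, 58.8]), 89.97, np.float64(0.0064))
marker (161, array([476.1, 232.3]), array([ 45.2, 171. ]), 4.3, np.float64(0.0106))
bench z near -0.00032931753966258803
bars (509, array([413.4,   2.5]), array([119.5,  44.5]), 49.82, np.float64(0.0149)) (490, array([ 368.1, -389.6]), array([145.1,  78.3]), 83.34, np.float64(0.015))
[[  -3    2   -1   -3   -6    0   -1   -1    0    4    0   -3   -1    2
     2   -2    5    2   -3   -2   -4   -3    3    3    1    1    3    2
     3]
 [  -2    0    1    2    1    3    2    3    1   -3    0    0    0
[... 1818 characters left out ...]
3    0    2
    -4    3    0    1   -2    2   14   11   13    7    8    2   -3   -3
     4]
 [   1   -1    0    4   -6   -1    1    1   -3   -1    3   -4   -3    0
     4    1    2   -3    4    0    1   -4    3   -3   -1    3    0    3
    -1]
 [   0    3   -1   -2    4   -1    4    0    3    0   -1    1   -2    5
    -3    1   -3    0    2    4   -3   -1    0   -1   -3   -6   -1    6
    -1]
 [   1    0    0   -2    3    2   -1    3    6   -5    0    2   -5    0
     3   -1    3   -3   -2   -2    1   -3    3    0    5    1    0   -4
    -2]
 [  -1   -2    1    2    1   -2   -3    4    2    1    2    1    0    4
     1    1    1    2    3   -1   -3    0   -2   -1    5   -1    1    4
    -1]]
```

View pics/c1.png

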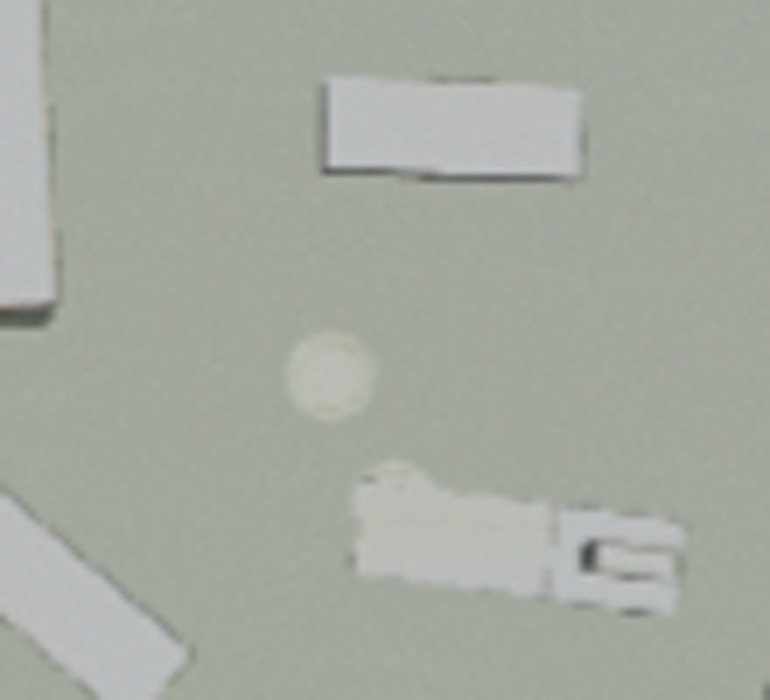

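```bash
python3 - <<'E'
from m import *
z=np.load('top.npz');P=z['P'];im=z['im']
g=im.astype(float).min(2)
# lower edge of tapered: columns 268..309, subpixel by gradient
pts=[]
for c in range(269,308):
    col=g[222:244,c]; k=np.argmax(-np.diff(col)); pts.append((c,222+k+.5))
pts=np.array(pts); print(pts[::4].tolist())
f=np.polyfit(pts[:,0],pts[:,1],1);r=np.abs(np.polyval(f,pts[:,0])-pts[:,1]);f=np.polyfit(*pts[r<1.5].T,1)
print('slope deg',np.degrees(np.arctan(f[0])))
# same for flat edges
s=np.load('scene.npz'); save(s['im'],'g.png',(385,90,460,170),7)
E
```

```text
[[269.0, 231.5], [273.0, 232.5], [277.0, 233.5], [281.0, 233.5], [285.0, 233.5], [289.0, 234.5], [293.0, 234.5], [297.0, 235.5], [301.0, 226.5], [305.0, 236.5]]
slope deg 7.276850351456945
```

View pics/g.png

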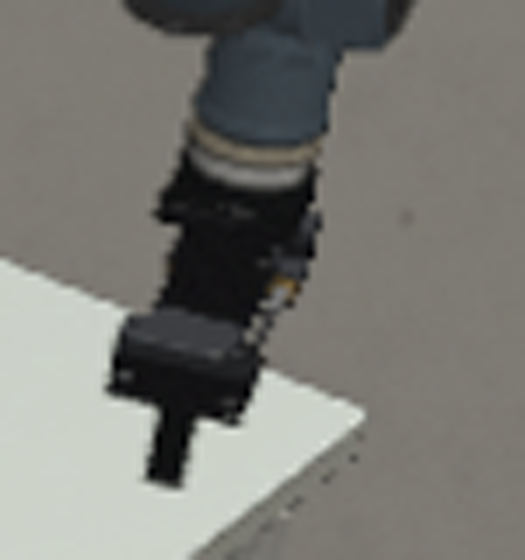

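arm_command(
  deltas=[1,0,0,0,-0.1745,1,0,0,0,-0.1745,1,0,0,0,-0.1745,1,0,0,0,-0.1745,1,0,0,0,-0.1745,1,0,0,0,-0.1745,1,0,0,0,-0.1745],
  newtons=30,
)

```text
time: 0.98
position: [0.1881, -0.5955, 0.2219]
tool_rot: [0.72, 0.694, 0.0, -0.001]
ft_force: [-0.7, -0.2, -0.1]
grip_width: 0.0867
grip_force: 0.0
```

arm_command(
  deltas=[1,0.039,0.043,0,0,1,0.039,0.043,0,0,1,0.039,0.043,0,0,1,0.039,0.043,0,0,1,0.039,0.043,0,0,1,0.039,0.043,0,0,1,0.039,0.043,0,0,1,0.039,0.043,0,0,1,0.039,0.043,0,0,1,0.039,0.041,0,0,1,0,0,0,0,1,0,0,0,0],
)

```text
time: 2.48
position: [0.6321, -0.2248, 0.2218]
tool_rot: [0.722, 0.692, -0.001, -0.001]
ft_force: [0.3, -0.6, 0.4]
grip_width: 0.0871
grip_force: 0.0
```

```bash
cat > t.py <<'E'
from h import *; import sys
from scipy.spatial.transform import Rotation as R
o=status.get_obs();r=R.from_quat(o['tool_rot']).as_matrix();p=o['position']*1000
print('t',o['time'],'p',p.round(1),'ang',np.degrees(np.arctan2(r[1,0],r[0,0])).round(2),'z',r[:,2].round(3),'F',o['ft_force'].round(1),'M',o['moment'].round(2),'w',o['grip_width'].round(4),'gf',round(float(o['grip_force']),1))
if len(sys.argv)>1:
    g=np.array(list(map(float,sys.argv[1:4])));print('tool delta mm',(r.T@(g-p)).round(1))
E
python3 t.py 632 -225.2 25
```

```text
Traceback (most recent call last):
  File "t.py", line 4, in <module>
    print('t',o['time'],'p',p.round(1),'ang',np.degrees(np.arctan2(r[1,0],r[0,0])).round(2),'z',r[:,2].round(3),'F',o['ft_force'].round(1),'M',o['moment'].round(2),'w',o['grip_width'].round(4),'gf',round(float(o['grip_force']),1))
                                                                                                                                                                        ^^^^^^^^^^^^^^^^^^^^^
AttributeError: 'float' object has no attribute 'round'
```

arm_command(
  deltas=[1,0,0,0.055,0,1,0,0,0.055,0,1,0,0,0.055,0,1,0,0,0.03,0,1,0,0,0.015,0,1,0,0,0.007,0,1,0,0,0,0,-1,0,0,0,0,-1,0,0,0,0,-1,0,0,0,0,-1,0,0,0,0,-1,0,0,0,0],
  newtons=30,
)

```text
time: 3.98
position: [0.6328, -0.2249, 0.0056]
tool_rot: [0.722, 0.692, 0.0, 0.0]
ft_force: [-0.3, 0.5, 0.6]
grip_width: 0.0448
grip_force: 0.5
```

```bash
sed -i "s/o\['grip_width'\].round(4)/round(float(o['grip_width']),4)/" t.py; python3 t.py; python3 - <<'E'
from m import *
im,d,P=shot('top'); save(im,'a1.png',(140,100,330,250),4)
E
```

```text
t 3.975 p [ 632.8 -224.9    5.6] ang 87.51 z [ 0. -0. -1.] F [-0.3  0.5  0.6] M [-0.02 -0.2   0.05] w 0.0448 gf 0.5
```

View pics/a1.png

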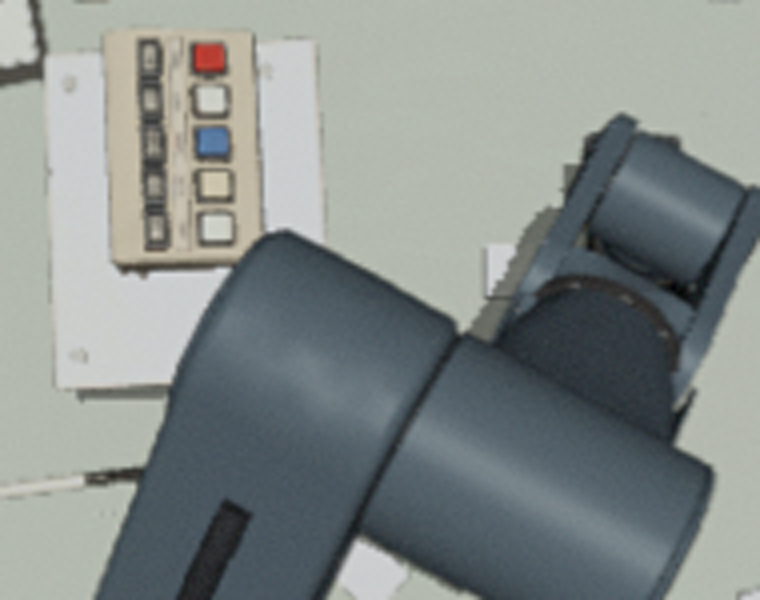

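arm_command(
  deltas=[-1,0,0,0,0,-1,0,0,0,-0.05,-1,0,0,0,-0.051,-1,0.016,-0.0102,0,0,-1,0.016,-0.0102,0,0,-1,0.016,-0.0102,0,0,-1,0.016,-0.0102,0,0,-1,0.016,-0.0102,0,0,-1,0,0,0,0,-1,0,0,0,0],
)

```text
time: 5.28
position: [0.5776, -0.1484, 0.0056]
tool_rot: [0.686, 0.727, 0.0, 0.0]
ft_force: [-0.3, 0.9, 1.7]
grip_width: 0.0436
grip_force: 30.0
```

```bash
python3 t.py 571.3 -42.8 5; python3 - <<'E'
from m import *
im,d,P=shot('scene'); np.savez('s1.npz',im=im,P=P); save(im,'s1.png',(150,150,330,280),4.4)
E
```

```text
t 5.275 p [ 577.6 -148.4    5.6] ang 93.29 z [ 0. -0. -1.] F [-0.3  0.9  1.7] M [0.14 0.04 0.04] w 0.0436 gf 30.0
tool delta mm [105.8  -0.2   0.5]
```

View pics/s1.png

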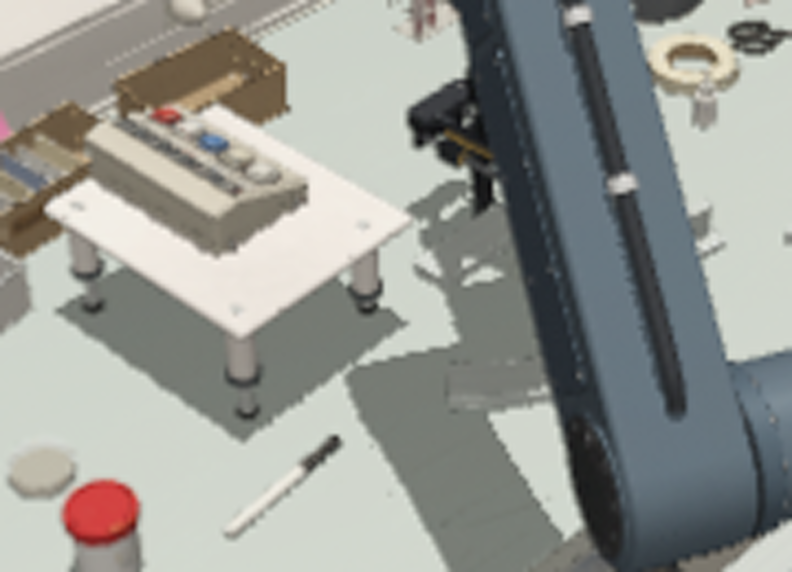

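arm_command(
  deltas=[-1,0.012,0,0,0,-1,0.012,0,0,0,-1,0.012,0,0,0,-1,0.012,0,0,0,-1,0.012,0,0,0,-1,0.012,0,0,0,-1,0.012,0,0,0,-1,0.012,0,0,0,-1,0.01,0,0,0,-1,0,0,0,0],
)

```text
time: 6.58
position: [0.5708, -0.041, 0.0055]
tool_rot: [0.686, 0.728, -0.0, -0.0]
ft_force: [-0.4, 1.8, 1.0]
grip_width: 0.0437
grip_force: 30.0
```

```bash
python3 t.py 571.3 -42.8 5; python3 - <<'E'
from m import *
im,d,P=shot('scene'); np.savez('s2.npz',im=im,P=P,d=d); save(im,'s2.png',(170,165,280,250),7)
E
```

```text
t 6.575 p [570.8 -41.    5.5] ang 93.35 z [-0.001  0.001 -1.   ] F [-0.4  1.8  1. ] M [ 0.13 -0.13  0.05] w 0.0437 gf 30.0
tool delta mm [-1.8  0.4  0.5]
```

View pics/s2.png

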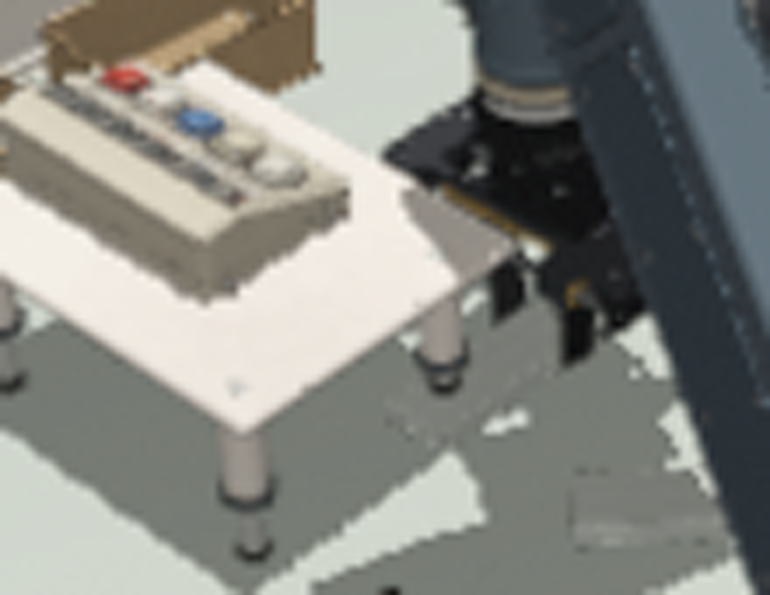

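arm_command(
  deltas=[0.3,0,0,0,0,0.8,0,0,0,0,1,0,0,0,0,1,-0.015,0,0,0,1,-0.015,0,0,0,1,0,0,-0.045,0,1,0,0,-0.05,0,1,0,0,-0.03,0.093,1,0,0,0,0.093,1,0,0,0,0],
  newtons=40,
)

```text
time: 7.88
position: [0.573, -0.0733, 0.1311]
tool_rot: [0.751, 0.66, 0.0, 0.001]
ft_force: [0.2, 0.3, -0.2]
grip_width: 0.0871
grip_force: 0.0
```

arm_command(
  deltas=[1,-0.0427,-0.023,0,0,1,-0.0427,-0.023,0,0,1,-0.0427,-0.023,0,0,1,-0.0427,-0.023,0,0,1,-0.0427,-0.023,0,0,1,0,0,0,0,1,0,0,0,0],
)

```text
time: 8.75
position: [0.431, -0.2691, 0.1301]
tool_rot: [0.751, 0.66, 0.0, -0.001]
ft_force: [0.0, 0.2, -0.5]
grip_width: 0.0869
grip_force: 0.0
```

```bash
python3 t.py 431.4 -268 20; python3 - <<'E'
from m import *
im,d,P=shot('top'); np.savez('top2.npz',im=im,P=P,d=d)
# flat outside deck: its visible part
print(rect(P,(335,285,400,320),.008,.025))
print('deck',rect(P,(225,160,352,315),.105,.135))
save(im,'t2.png',(130,90,330,250),4)
E
```

```text
t 8.75 p [ 431.  -269.1  130.1] ang 82.61 z [-0.001  0.001 -1.   ] F [ 0.   0.2 -0.5] M [-0.02 -0.14 -0.03] w 0.0869 gf 0.0
tool delta mm [  1.    0.3 110.1]
(273, array([567.4, -11.2]), array([90.7, 45.7]), 88.08, np.float64(0.0144))
deck (3723, array([667.5, 112.4]), array([261.4, 212.6]), 3.37, np.float64(0.1195))
```

View pics/t2.png

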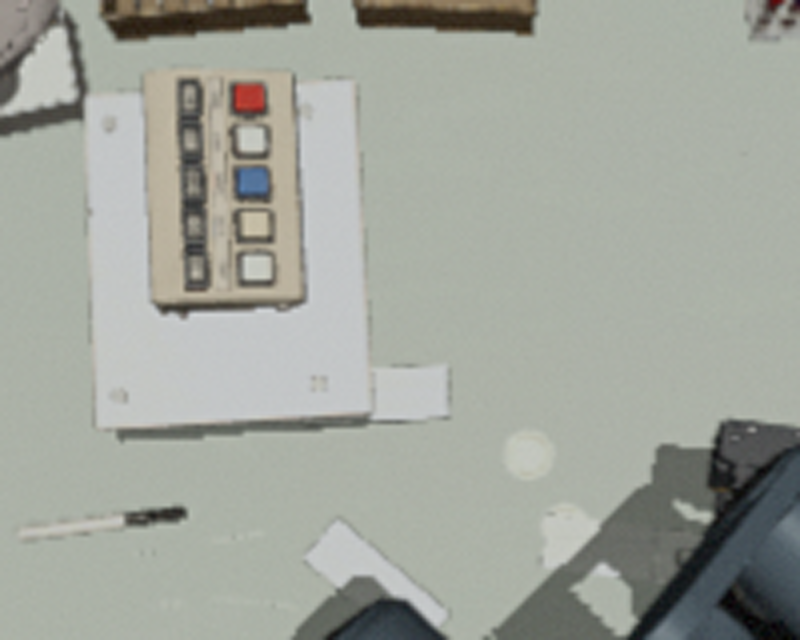

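arm_command(
  deltas=[1,0.001,0,0.04,0,1,0,0,0.04,0,1,0,0,0.02,0,1,0,0,0.01,0,1,0,0,0,0,-1,0,0,0,0,-1,0,0,0,0,-1,0,0,0,0,-1,0,0,0,0,-1,0,0,0,0,-1,0,0,0,0,-1,0,0,0,0],
  newtons=40,
)

```text
time: 10.3
position: [0.4315, -0.2682, 0.0205]
tool_rot: [0.751, 0.66, 0.0, -0.0]
ft_force: [0.7, 0.9, -0.1]
grip_width: 0.0249
grip_force: 0.0
```

```bash
python3 t.py; python3 - <<'E'
import numpy as np
P=np.load('top2.npz')['P'];print(P[184:188,208:212].mean((0,1)))
E
```

```text
t 10.3 p [ 431.5 -268.2   20.5] ang 82.63 z [-0.  0. -1.] F [ 0.7  0.9 -0.1] M [-0.03 -0.06 -0.04] w 0.0249 gf 0.0
[0.56611954 0.03959342 0.12118159]
```

arm_command(
  deltas=[-1,0,0,0,0,-1,0,0,0,0,-1,0,0,0,0,-1,0,0,-0.01,0,-1,0,0,-0.02,0,-1,0,0,-0.02,0,-1,0,0,0,-0.093,-1,0,0,0,-0.0938,-1,0,0,0,0],
)

```text
time: 11.42
position: [0.4315, -0.2681, 0.071]
tool_rot: [0.687, 0.727, -0.0, 0.0]
ft_force: [-0.5, -0.4, -1.9]
grip_width: 0.0135
grip_force: 40.0
```

```bash
python3 t.py 576.5 -122 45
```

```text
t 11.425 p [ 431.5 -268.1   71. ] ang 93.28 z [ 0. -0. -1.] F [-0.5 -0.4 -1.9] M [-0.16 -0.1  -0.02] w 0.0135 gf 40.0
tool delta mm [137.6 153.1  26. ]
```

arm_command(
  deltas=[-1,0.0206,0.0254,0,0,-1,0.0206,0.0254,0,0,-1,0.0206,0.0254,0,0,-1,0.0206,0.0254,0,0,-1,0.0206,0.0254,0,0,-1,0.0206,0.0254,0,0,-1,0,0,0.015,0,-1,0,0,0.015,0,-1,0,0,0.003,0,-1,0,0,0,0],
)

```text
time: 12.68
position: [0.5756, -0.1364, 0.0369]
tool_rot: [0.687, 0.727, -0.0, -0.001]
ft_force: [0.7, 0.1, -1.9]
grip_width: 0.0137
grip_force: 40.0
```

```bash
python3 t.py 576.4 -136.2 36; python3 - <<'E'
from m import *
im,d,P=shot('scene'); save(im,'s3.png',(190,165,300,250),7)
E
```

```text
t 12.675 p [ 575.6 -136.4   36.9] ang 93.25 z [-0.002  0.001 -1.   ] F [ 0.7  0.1 -1.9] M [-0.09 -0.1   0.01] w 0.0137 gf 40.0
tool delta mm [0.2 0.9 0.9]
```

View pics/s3.png

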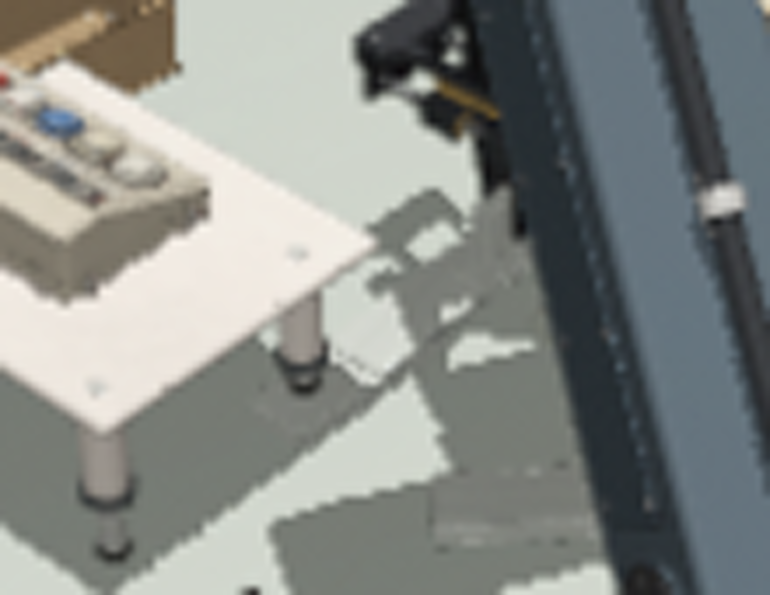

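The wedge tip (about (355,365)) lies over the flat, just right of the foot (303,385) and aligned with it. Next I lower it to contact.

arm_command(
  deltas=[-1,0,0.0005,0.001,0,-1,0,0,0,0],
)

```text
time: 12.98
position: [0.5772, -0.1361, 0.0369]
tool_rot: [0.686, 0.727, 0.0, 0.0]
ft_force: [1.4, 0.3, -1.6]
grip_width: 0.0138
grip_force: 40.0
```

arm_command(
  deltas=[-1,0,0,0.0007,0,-1,0,0,0,0],
)

```text
time: 13.22
position: [0.577, -0.1358, 0.0359]
tool_rot: [0.686, 0.727, 0.0, 0.0]
ft_force: [-0.5, -0.4, -1.8]
grip_width: 0.0134
grip_force: 40.0
```

arm_command(
  deltas=[-1,0,0,0.0005,0,-1,0,0,0,0],
)

```text
time: 13.48
position: [0.5771, -0.1358, 0.0355]
tool_rot: [0.686, 0.727, 0.0, 0.0]
ft_force: [0.1, -0.5, 0.8]
grip_width: 0.0138
grip_force: 40.0
```

arm_command(
  deltas=[-1,0.008,0,0.0002,0,-1,0.008,0,0,0,-1,0.008,0,0,0,-1,0.008,0,0,0,-1,0.008,0,0,0,-1,0.006,0,0,0,-1,0,0,0,0,-1,0,0,0,0],
)

```text
time: 14.48
position: [0.5745, -0.0892, 0.0353]
tool_rot: [0.687, 0.727, 0.001, -0.0]
ft_force: [0.9, 2.2, 4.0]
grip_width: 0.0135
grip_force: 40.0
```

arm_command(
  deltas=[-1,0.003,0,0,0,-1,0.003,0,0,0,-1,0,0,0,0],
)

```text
time: 14.85
position: [0.5745, -0.0847, 0.0355]
tool_rot: [0.686, 0.727, -0.0, 0.001]
ft_force: [0.8, -2.1, 5.3]
grip_width: 0.014
grip_force: 40.0
```

arm_command(
  deltas=[-1,0.003,0,0,0,-1,0.003,0,0,0,-1,0,0,0,0],
)

```text
time: 15.22
position: [0.5741, -0.0787, 0.0355]
tool_rot: [0.686, 0.727, -0.0, 0.001]
ft_force: [0.5, -2.5, 5.3]
grip_width: 0.0136
grip_force: 40.0
```

arm_command(
  deltas=[-1,0,0,-0.0003,0,-1,0.003,0,0,0,-1,0,0,0,0],
)

```text
time: 15.6
position: [0.5735, -0.075, 0.0355]
tool_rot: [0.686, 0.727, -0.0, 0.0]
ft_force: [0.5, -2.4, 5.9]
grip_width: 0.0139
grip_force: 40.0
```

arm_command(
  deltas=[-1,0.003,0,0,0,-1,0,0,0,0],
)

```text
time: 15.85
position: [0.5733, -0.0717, 0.0355]
tool_rot: [0.686, 0.728, 0.0, -0.0]
ft_force: [0.1, -2.1, 4.5]
grip_width: 0.0138
grip_force: 40.0
```

arm_command(
  deltas=[-1,0.003,0,0,0,-1,0,0,0,0],
)

```text
time: 16.1
position: [0.5731, -0.0687, 0.0355]
tool_rot: [0.686, 0.727, 0.0, -0.0]
ft_force: [0.9, -1.9, 5.8]
grip_width: 0.0136
grip_force: 40.0
```

arm_command(
  deltas=[-1,0.003,0,0,0,-1,0,0,0,0],
)

```text
time: 16.35
position: [0.5729, -0.0657, 0.0355]
tool_rot: [0.686, 0.727, 0.0, -0.0]
ft_force: [0.3, -1.9, 5.6]
grip_width: 0.0138
grip_force: 40.0
```

arm_command(
  deltas=[-1,0.003,0,-0.0002,0,-1,0,0,0,0],
)

```text
time: 16.6
position: [0.5725, -0.0624, 0.0355]
tool_rot: [0.686, 0.727, 0.0, -0.0]
ft_force: [0.8, -0.5, 4.6]
grip_width: 0.0136
grip_force: 40.0
```

arm_command(
  deltas=[-1,0.003,0,0,0,-1,0,0,0,0],
)

```text
time: 16.85
position: [0.5723, -0.0595, 0.0355]
tool_rot: [0.686, 0.727, 0.0, -0.0]
ft_force: [0.3, -1.9, 3.8]
grip_width: 0.0138
grip_force: 40.0
```

arm_command(
  deltas=[-1,0.003,0,0,0,-1,0,0,0,0],
)

```text
time: 17.1
position: [0.5722, -0.0565, 0.0355]
tool_rot: [0.686, 0.727, 0.0, -0.0]
ft_force: [0.8, -0.5, 2.1]
grip_width: 0.0135
grip_force: 40.0
```

```bash
python3 t.py; python3 - <<'E'
from m import *
im,d,P=shot('scene'); np.savez('s4.npz',im=im,P=P);save(im,'s4.png',(190,165,300,250),7)
E
```

```text
t 17.1 p [572.2 -56.5  35.5] ang 93.34 z [-0.001  0.001 -1.   ] F [ 0.8 -0.5  2.1] M [-0.18 -0.21  0.  ] w 0.0135 gf 40.0
```

View pics/s4.png

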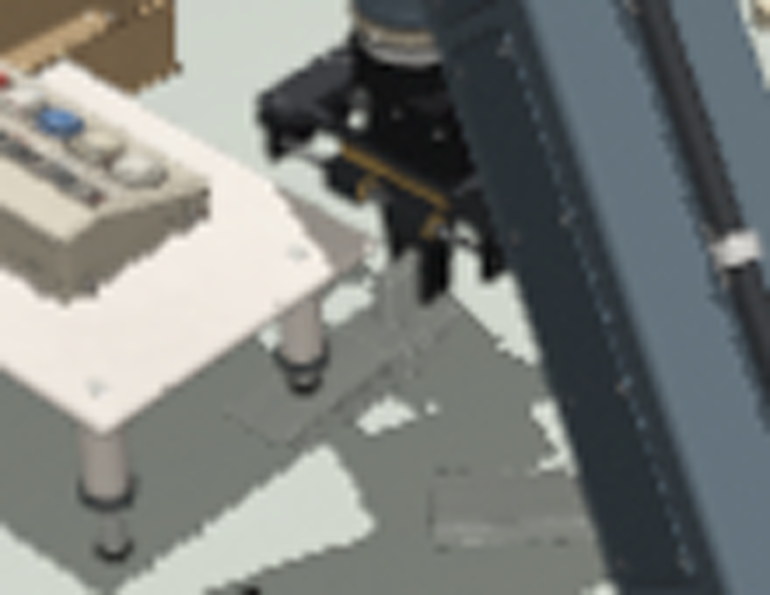

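arm_command(
  deltas=[-1,0.002,0,0,0,-1,0,0,0,0,-1,0,0,0,0],
)

```text
time: 17.52
position: [0.5721, -0.0547, 0.0355]
tool_rot: [0.686, 0.727, 0.0, -0.0]
ft_force: [0.5, 0.3, 2.1]
grip_width: 0.0137
grip_force: 40.0
```

arm_command(
  deltas=[-1,0.002,0,0,0,-1,0,0,0,0,-1,0,0,0,0],
)

```text
time: 17.9
position: [0.572, -0.0527, 0.0355]
tool_rot: [0.686, 0.727, 0.0, -0.0]
ft_force: [0.6, 0.6, 0.9]
grip_width: 0.0136
grip_force: 40.0
```

arm_command(
  deltas=[-1,0.002,0,0,0,-1,0,0,0,0,-1,0,0,0,0],
)

```text
time: 18.27
position: [0.5719, -0.0507, 0.0355]
tool_rot: [0.686, 0.727, 0.0, -0.0]
ft_force: [0.5, -0.2, 0.9]
grip_width: 0.0136
grip_force: 40.0
```

arm_command(
  deltas=[-1,0.002,0,0,0,-1,0,0,0,0,-1,0,0,0,0],
)

```text
time: 18.65
position: [0.5717, -0.0487, 0.0355]
tool_rot: [0.686, 0.727, 0.0, -0.0]
ft_force: [0.1, 0.8, -0.2]
grip_width: 0.0137
grip_force: 40.0
```

arm_command(
  deltas=[-1,0.002,0,0,0,-1,0,0,0,0,-1,0,0,0,0],
)

```text
time: 19.02
position: [0.5717, -0.0468, 0.0355]
tool_rot: [0.686, 0.727, -0.0, -0.0]
ft_force: [0.3, 0.5, -1.7]
grip_width: 0.0136
grip_force: 40.0
```

arm_command(
  deltas=[-1,0.002,0,0,0,-1,0,0,0,0,-1,0,0,0,0],
)

```text
time: 19.4
position: [0.5716, -0.0449, 0.0356]
tool_rot: [0.686, 0.727, -0.0, -0.0]
ft_force: [0.4, 1.2, -2.0]
grip_width: 0.0134
grip_force: 40.0
```

```bash
python3 t.py; python3 - <<'E'
from m import *
a=np.load('s4.npz')['im'].astype(float)
im,d,P=shot('scene'); f=im.astype(float)
for n,s in (('counter',(165,225,170,208)),('nearleftcorner',(200,195,225,240)),('nearrightleg',(228,240,205,222))):
    y0,y1,x0,x1=s[0],s[1],s[2],s[3]
    A=a[y0:y1,x0:x1].mean(2);B=f[y0:y1,x0:x1].mean(2)
    print(n,cv2.phaseCorrelate(A,B))
E
```

```text
t 19.4 p [571.6 -44.9  35.6] ang 93.34 z [-0.  0. -1.] F [ 0.4  1.2 -2. ] M [ 0.01 -0.1   0.03] w 0.0134 gf 40.0
counter ((0.004958038587606239, -0.0013354769773243902), 1.0058566886568814)
nearleftcorner ((7.5, 0.5), 0.0)
nearrightleg ((0.059542410763276266, 0.001262183909103598), 0.9992680557306589)
```

arm_command(
  deltas=[-1,0,0,0.0005,0,-1,0,0,0,0,-1,0,0,0,0],
)

```text
time: 19.82
position: [0.5717, -0.045, 0.0355]
tool_rot: [0.686, 0.727, 0.0, 0.0]
ft_force: [-2.2, 1.1, 4.8]
grip_width: 0.0135
grip_force: 40.0
```

arm_command(
  deltas=[-1,0.002,0,0,0,-1,0,0,0,0,-1,0,0,0,0],
)

```text
time: 20.2
position: [0.5722, -0.0435, 0.0355]
tool_rot: [0.686, 0.727, 0.0, 0.001]
ft_force: [-1.0, -2.8, 5.5]
grip_width: 0.0137
grip_force: 40.0
```

arm_command(
  deltas=[-1,0.002,0,0,0,-1,0,0,0,0,-1,0,0,0,0],
)

```text
time: 20.58
position: [0.5723, -0.0414, 0.0355]
tool_rot: [0.686, 0.727, 0.0, 0.001]
ft_force: [0.6, -1.6, 5.6]
grip_width: 0.014
grip_force: 40.0
```

arm_command(
  deltas=[-1,0.002,0,-0.0002,0,-1,0,0,0,0,-1,0,0,0,0],
)

```text
time: 20.95
position: [0.5721, -0.0393, 0.0355]
tool_rot: [0.686, 0.727, 0.0, 0.001]
ft_force: [1.5, -4.5, 4.2]
grip_width: 0.0138
grip_force: 40.0
```

```bash
cat > c.py <<'E'
from m import *
a=np.load('s4.npz')['im'].astype(float)
im,d,P=shot('scene'); f=im.astype(float); np.savez('s5.npz',im=im,P=P)
for n,s in (('counter',(165,208,190,218)),('deck nl',(210,240,192,222)),('nr leg',(206,224,228,240))):
    y0,y1,x0,x1=s
    A=a[y0:y1,x0:x1].mean(2);B=f[y0:y1,x0:x1].mean(2)
    print(n,np.round(cv2.phaseCorrelate(A,B,cv2.createHanningWindow(A.shape[::-1],cv2.CV_64F))[0],3))
E
python3 t.py; python3 c.py
```

```text
t 20.95 p [572.1 -39.3  35.5] ang 93.34 z [ 0.002 -0.001 -1.   ] F [ 1.5 -4.5  4.2] M [-0.67 -0.24  0.04] w 0.0138 gf 40.0
counter [-0.026  0.531]
deck nl [-0.022  0.015]
nr leg [-0.29   0.143]
```

```bash
cat > pl.py <<'E'
from h import *
c=np.array([.6674,.1121]);ex=np.array([-.0579,.9983]);ey=np.array([-.9983,-.0579])
def plane(P):
    Q=P.reshape(-1,3);u=(Q[:,:2]-c)@ex;v=(Q[:,:2]-c)@ey
    m=(abs(u)<.098)&(v<.124)&(v>.062)&(abs(Q[:,2]-.12)<.012)
    m|=(u>.065)&(u<.098)&(abs(v)<.124)&(abs(Q[:,2]-.12)<.012)
    A=np.c_[u[m],v[m],np.ones(m.sum())];k,*_=np.linalg.lstsq(A,Q[m,2],rcond=None)
    return 'n',m.sum(),'slopes mrad',(k[:2]*1000).round(2),'corner z mm',((k@[-.065,.105,1])*1000).round(2)
def ctr(P):
    Q=P.reshape(-1,3);q=Q[(Q[:,2]>.145)&(Q[:,2]<.2)&(abs(Q[:,0]-.71)<.12)&(abs(Q[:,1]-.113)<.08)]
    return q[:,:2].mean(0).round(4),len(q)
if __name__=='__main__':
    for f in('s1','s4','s5'):
        P=np.load(f+'.npz')['P'];print(f,*plane(P),ctr(P))
    for i in range(2):
        im,d,P=shot('scene');print(*plane(P),ctr(P))
E
python3 pl.py; python3 t.py
```

```text
s1 n 794 slopes mrad [-1.69 -1.88] corner z mm 119.05 (array([0.6991, 0.1271]), 767)
s4 n 814 slopes mrad [ 2.77 -2.61] corner z mm 118.67 (array([0.6985, 0.1282]), 767)
s5 n 806 slopes mrad [2.63 0.88] corner z mm 118.84 (array([0.6985, 0.1274]), 777)
n 813 slopes mrad [-0.23 -1.43] corner z mm 119.02 (array([0.6982, 0.1272]), 770)
n 809 slopes mrad [1.01 0.83] corner z mm 119.03 (array([0.6978, 0.1275]), 778)
t 21.1 p [572.1 -39.4  35.5] ang 93.34 z [ 0.002 -0.001 -1.   ] F [ 1.9 -5.2  5. ] M [-0.74 -0.29 -0.04] w 0.0134 gf 40.0
```

arm_command(
  deltas=[-0.4,0,0,0,0,-0.4,0,0,0,0,-0.4,0,0,0,0,-0.4,-0.02,0,0,0,-0.4,-0.02,0,0,0,-1,0,0,0,0,-1,0,0,-0.001,0,-1,0,0,0,0,-1,0,0,0,0,-1,0,0,0,0,-1,0,0,0,0],
)

```text
time: 22.48
position: [0.5737, -0.0787, 0.0363]
tool_rot: [0.686, 0.728, -0.0, -0.0]
ft_force: [0.6, 0.6, 0.5]
grip_width: 0.0004
grip_force: 0.0
```

```bash
python3 t.py;  cat > tp.py <<'E'
from pl import *
from m import rect
im,d,P=shot('top'); np.savez('t5.npz',im=im,P=P)
Q=P.reshape(-1,3);w=Q[:,:2]-np.array([.5662,.0405]);u=w@ex;v=w@ey
m=(u>-.2)&(u<-.042)&(abs(v)<.03)&(Q[:,2]>.05)&(Q[:,2]<.068)
print('fin n',m.sum(),'u',np.percentile(u[m],[2,50,98]).round(4) if m.any() else 0,'v',v[m].mean().round(4) if m.any() else 0)
s=(u>-.2)&(u<-.042)&(abs(v)<.035)&(Q[:,2]>.006)&(Q[:,2]<.04);print('body n',s.sum(),np.percentile(u[s],[1,50,99]).round(4) if s.any() else 0)
print('deck',rect(P,(225,160,352,315),.105,.135))
E
python3 tp.py; python3 c.py; python3 pl.py|tail -2
```

```text
t 22.475 p [573.7 -78.7  36.3] ang 93.36 z [-0.  0. -1.] F [0.6 0.6 0.5] M [-0.   -0.1  -0.04] w 0.0004 gf 0.0
fin n 20 u [-0.0787 -0.0693 -0.0568] v -0.0029
body n 2 [-0.1788 -0.1194 -0.0601]
deck (3551, array([667.3, 112.3]), array([260.9, 212. ]), 3.35, np.float64(0.1196))
counter [-0.016  0.572]
deck nl [-0.014  0.019]
nr leg [-0.13   0.071]
n 806 slopes mrad [0.99 2.18] corner z mm 119.08 (array([0.6989, 0.128 ]), 766)
n 799 slopes mrad [-1.66 -0.48] corner z mm 119.15 (array([0.6987, 0.1276]), 772)
```

arm_command(
  deltas=[-1,0.006,0,0.004,0,-1,0.006,0,0,0,-1,0,0,0,0,-1,0,0,0,0],
)

```text
time: 23.18
position: [0.5731, -0.0668, 0.0324]
tool_rot: [0.686, 0.728, 0.0, 0.0]
ft_force: [-0.4, 0.7, -0.1]
grip_width: 0.0003
grip_force: 0.0
```

arm_command(
  deltas=[-1,0.002,0,0,0,-1,0.002,0,0,0,-1,0,0,0,0],
)

```text
time: 23.55
position: [0.5727, -0.0628, 0.0324]
tool_rot: [0.686, 0.727, -0.0, -0.0]
ft_force: [-0.6, -1.2, -0.7]
grip_width: 0.0003
grip_force: 0.0
```

arm_command(
  deltas=[-1,0.002,0,0,0,-1,0,0,0,0],
)

```text
time: 23.8
position: [0.5726, -0.0608, 0.0323]
tool_rot: [0.686, 0.727, -0.0, -0.0]
ft_force: [-0.8, 0.1, 0.4]
grip_width: 0.0004
grip_force: 0.0
```

arm_command(
  deltas=[-1,0.002,0,0,0,-1,0,0,0,0],
)

```text
time: 24.05
position: [0.5725, -0.0588, 0.0324]
tool_rot: [0.686, 0.727, -0.0, -0.0]
ft_force: [-0.4, -0.3, 0.2]
grip_width: 0.0008
grip_force: 0.0
```

arm_command(
  deltas=[-1,0.0015,0,0,0,-1,0,0,0,0],
)

```text
time: 24.3
position: [0.5724, -0.0574, 0.0324]
tool_rot: [0.686, 0.727, 0.0, -0.0]
ft_force: [0.5, 0.2, 0.2]
grip_width: 0.0005
grip_force: 0.0
```

arm_command(
  deltas=[-1,0.0015,0,0,0,-1,0,0,0,0],
)

```text
time: 24.55
position: [0.573, -0.0568, 0.0325]
tool_rot: [0.686, 0.728, -0.0, 0.001]
ft_force: [0.4, -4.7, -0.1]
grip_width: 0.0007
grip_force: 2.2
```

arm_command(
  deltas=[-1,0.001,0,0,0,-1,0,0,0,0],
)

```text
time: 24.8
position: [0.5728, -0.0559, 0.0325]
tool_rot: [0.686, 0.727, -0.0, 0.001]
ft_force: [0.2, -5.4, -1.5]
grip_width: 0.0006
grip_force: 2.5
```

arm_command(
  deltas=[-1,0.001,0,0,0,-1,0,0,0,0],
)

```text
time: 25.05
position: [0.5727, -0.0548, 0.0324]
tool_rot: [0.686, 0.728, -0.0, 0.001]
ft_force: [0.9, -4.7, -0.3]
grip_width: 0.0001
grip_force: 2.5
```

arm_command(
  deltas=[-1,-0.02,0,0,0,-1,-0.03,0,-0.03,0,-1,0,0,-0.05,0,-1,0,0,-0.05,0,-1,0,0,0,0],
)

```text
time: 25.68
position: [0.5779, -0.1055, 0.1667]
tool_rot: [0.687, 0.727, 0.002, 0.004]
ft_force: [0.1, -0.2, -0.4]
grip_width: 0.0007
grip_force: 0.0
```

```bash
python3 - <<'E'
from pl import *
S=[]
for i in range(8):
    im,d,P=shot('scene');S.append(P)
print(*plane(np.mean(S,0)))
Ps=[shot('top')[2] for i in range(6)]
for P in (np.load('top.npz')['P'],np.load('top2.npz')['P'],np.mean(Ps,0)): print(*plane(P))
E
python3 tp.py; python3 t.py 566.2 40.5 124
```

```text
n 775 slopes mrad [1.54 0.86] corner z mm 118.93
n 1971 slopes mrad [1.4  0.46] corner z mm 119.49
n 1958 slopes mrad [0.6  1.43] corner z mm 119.58
n 1925 slopes mrad [-0.22  0.43] corner z mm 119.56
fin n 27 u [-0.0849 -0.0758 -0.0673] v 0.0006
body n 95 [-0.0961 -0.086  -0.0609]
deck (3679, array([667.4, 113.6]), array([261.3, 212.3]), 3.0, np.float64(0.1196))
t 26.425 p [ 575.1 -103.9  162.3] ang 93.35 z [-0.  0. -1.] F [-0.9  1.7  0.3] M [-0.07 -0.04 -0.02] w 0.0004 gf 0.0
tool delta mm [144.6  -0.5  38.3]
```

arm_command(
  deltas=[-1,0.036,0,0,0,-1,0.036,0,0,0,-1,0.036,0,0,0,-1,0.036,0,0,0,-1,0,0,0.02,0,-1,0,0,0.016,0,-1,0,0,0,0,-1,0,0,0,0],
)

```text
time: 27.42
position: [0.5671, 0.0393, 0.1265]
tool_rot: [0.687, 0.727, 0.0, 0.0]
ft_force: [0.7, -0.3, 0.8]
grip_width: 0.0008
grip_force: 0.0
```

```bash
python3 t.py 566.2 40.5 120
```

```text
t 27.425 p [567.1  39.3 126.5] ang 93.29 z [ 0. -0. -1.] F [ 0.7 -0.3  0.8] M [ 0.02 -0.16 -0.04] w 0.0008 gf 0.0
tool delta mm [ 1.3 -0.9  6.5]
```

arm_command(
  deltas=[-1,0.001,-0.001,0.003,0,-1,0,0,0.002,0,-1,0,0,0.0007,0,-1,0,0,0,0],
)

```text
time: 27.92
position: [0.5657, 0.0408, 0.1207]
tool_rot: [0.686, 0.727, -0.0, 0.0]
ft_force: [0.2, 0.4, -0.6]
grip_width: 0.0003
grip_force: 0.0
```

arm_command(
  deltas=[-1,0,0,0.0005,0,-1,0,0,0,0],
)

```text
time: 28.18
position: [0.5658, 0.0408, 0.1204]
tool_rot: [0.686, 0.727, 0.0, 0.0]
ft_force: [-1.0, 0.8, 2.5]
grip_width: 0.0007
grip_force: 1.1
```

arm_command(
  deltas=[-1,0,0,0.0004,0,-1,0,0,0,0],
)

```text
time: 28.42
position: [0.5658, 0.0408, 0.1204]
tool_rot: [0.686, 0.727, 0.0, 0.0]
ft_force: [-2.5, 0.1, 5.2]
grip_width: 0.0008
grip_force: 2.6
```

arm_command(
  deltas=[-1,0,0,0.0006,0,-1,0,0,0,0,-1,0,0,0,0,-1,0,0,0,0],
)

```text
time: 28.92
position: [0.5658, 0.0408, 0.1204]
tool_rot: [0.686, 0.727, 0.0, 0.0]
ft_force: [-2.4, -0.9, 9.0]
grip_width: 0.0006
grip_force: 4.3
```

```bash
python3 t.py
```

```text
t 28.925 p [565.8  40.8 120.4] ang 93.35 z [ 0.001 -0.    -1.   ] F [-2.4 -0.9  9. ] M [ 0.02  0.32 -0.03] w 0.0006 gf 4.3
```

arm_command(
  deltas=[-1,0,0,0.0002,0,-1,0,0,0,0,-1,0,0,0,0,-1,0,0,0,0,-1,0,0,0,0,-1,0,0,0,0],
)

```text
time: 29.68
position: [0.5658, 0.0407, 0.1204]
tool_rot: [0.686, 0.727, 0.0, 0.0]
ft_force: [-3.0, 0.1, 11.1]
grip_width: 0.0005
grip_force: 4.9
```

arm_command(
  deltas=[-1,0,0,-0.003,0,-1,0,0,-0.03,0,-1,0,0,-0.04,0,-1,-0.04,0,-0.02,0,-1,-0.05,0,0,0,-1,-0.05,0,0,0,-1,-0.05,0,0,0,-1,-0.05,0,0,0,-1,0,0,0,0],
)

```text
time: 30.8
position: [0.58, -0.2028, 0.2115]
tool_rot: [0.688, 0.726, -0.0, 0.001]
ft_force: [0.3, 0.2, -0.0]
grip_width: 0.0005
grip_force: 0.0
```

```bash
python3 t.py; python3 tp.py; python3 - <<'E'
from pl import *
from m import rect
Ps=[shot('top')[2] for i in range(4)]
P=np.mean(Ps,0);print(*plane(P),rect(P,(225,160,352,315),.105,.135),rect(P,(225,160,365,315),.15,.2))
a=np.load('top.npz')['im'].astype(float).mean(2);b=shot('top')[0].astype(float).mean(2)
for n,(x0,y0,x1,y1) in dict(stand=(148,105,200,200),marker=(130,210,180,230),cup=(88,195,118,222)).items():
    A,B=a[y0:y1,x0:x1],b[y0:y1,x0:x1];print(n,np.round(cv2.phaseCorrelate(A,B,cv2.createHanningWindow(A.shape[::-1],cv2.CV_64F))[0],3))
E
```

```text
t 30.8 p [ 580.  -202.8  211.5] ang 93.06 z [ 0.001 -0.001 -1.   ] F [ 0.3  0.2 -0. ] M [ 0.05 -0.08  0.02] w 0.0005 gf 0.0
fin n 54 u [-0.0848 -0.0663 -0.0502] v -0.0004
body n 191 [-0.1216 -0.0719 -0.0424]
deck (3718, array([668.1, 113.7]), array([263.1, 212.3]), 3.07, np.float64(0.1196))
n 1953 slopes mrad [0.5 0.7] corner z mm 119.59 (3674, array([667.7, 113.5]), array([262. , 212.1]), 3.05, np.float64(0.1196)) (1813, array([710.2, 117.9]), array([176.7,  95.9]), 3.3, np.float64(0.1632))
stand [-0.327 -0.123]
marker [ 0.087 -0.04 ]
cup [0.051 0.53 ]
```

```bash
python3 -c "
from rig import order
print(order.hand_in())"
```

```text
the job is handed in; nothing more can be done
None
```

The flat shim is under the near right foot and the tapered shim is pushed in on top until it took up the gap. The corner held firm under about 11 N with the deck level; the stand slid about 1 mm during insertion, and I handed the job in at about 31 s.

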